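Torque the hub nut until the wrench breaks over

TASK

The slotted nut of this wheel hub is only hand tight. Take the torque wrench from its case by the grip, set the four lugs of its socket fully down into the nut's four slots without forcing them, and pull the handle clockwise until its hinge breaks over; stop there, well before the hinge reaches its stop. Then ease the handle back until it is straight without loosening the nut, lift the wrench freely off and lay it back in its two saddles as it was, leaving the piston and the jar on the bench alone.

Things in the scene. Friction and masses are not known exactly. Their poses are not given: they have to be found in the camera images.
- nut_top (a point): centre of the top face of the steel slotted hub nut, 68 mm across, 18 mm high, axis upright, top 118 mm above the bench. Its four slots, 12.5 mm wide, 10 mm deep from the rim inwards (floor at 24 mm radius), open at the top, lie along this point's +x, -x, +y, -y, so the socket fits in four directions 90 degrees apart. The point turns with the nut
- nut (a joint): how far the nut is screwed on, rad; grows clockwise seen from above; starts anywhere from 0 to 0.5. Takes about 1.2 N m to keep turning at first (less is felt when the pull pauses), more and more as the bearing beds in; stays where left; more than about 0.5 N m anticlockwise unscrews it. At what angle it is tight is not known: only the wrench tells
- wrench: torque wrench with its socket; origin on the socket's axis, centre of the flat shoulder (66 mm across) that lies on the nut when home; x along the wrench to the grip, z up. Below the shoulder four lugs along x, -x, y, -y: 9.5 mm wide, 26 to 32.5 mm from the axis, 11 mm long, the last 3 mm tapering to 5 mm. Over it socket and head rise 44 mm
- grip (a point): middle of the wrench's black rubber grip, a bar 26 mm wide, 24 mm high, 140 mm long along this point's x, z up; 165 mm from the socket's axis and 31 mm above its shoulder when the wrench is straight. The steel tube between is 20 mm wide. Wrench: 282 mm from axis to end, 0.67 kg, centre of mass about 65 mm from here towards the head
- handle (a joint): break-over hinge of the wrench, pivot 12 mm from the socket's axis, rad, 0 straight. A preloaded spring holds it straight until the clockwise moment at the pivot is about 1.8 N m (12 N sideways at the grip's middle, or less with a twisting grip); then it gives clockwise while the moment falls off, as far as the stop at 0.30. Springs straight when the force is taken away
- case_rest (a point): fixed point of the open black case (350 x 104 mm, rim 26 mm): where the wrench's origin lies at rest, 29 mm above the bench, the wrench pointing along this -x. It lies on two grey U-shaped saddles, 16 mm thick, 75 and 236 mm from the socket's axis, seats 51 and 48 mm above the bench, flared cheeks 12 mm higher and 2.5 mm clear each side; free between them
- hub: wheel hub with brake disc on a stub axle, fixed upright on the bench, origin under it on the nut's axis. Brake disc 244 mm across, top at 44 mm; hat 150 mm across, top at 81 mm; five wheel studs 56 mm from the axis, up to 109 mm high; the nut sits in the middle
- piston: loose aluminium piston standing on the bench, 77 mm across, 60 mm high, origin under it; to be left alone
- paste_jar: loose white jar, 54 mm across, 58 mm high, origin under it; to be left alone

How it is judged:
On the way, in this order (a step that is already met when the one before it is completed fails the run):
1. the socket's lugs are fully down in the nut's slots (z of wrench in the frame of nut_top below 0.004 m and horizontal distance between wrench and nut_top below 0.005 m and angle between wrench's own z axis and vertical below 0.12 rad), for 0.2 s.
2. with the lugs in the slots, the wrench's hinge has broken over (more than 0.07 rad) (z of wrench in the frame of nut_top below 0.006 m and horizontal distance between wrench and nut_top below 0.006 m and value of joint handle above 0.07 rad), for 0.1 s.
At the end, for the whole second after the job is handed in: the nut has stayed tight (screwed on beyond 0.65 rad), the hinge is straight (below 0.03 rad) and the wrench rests in both saddles of its case, the same way round: within 15 mm of where it lay and 5 mm in height, level and in line with the case within 0.06 rad, at rest and let go (value of joint nut above 0.65 rad and value of joint handle below 0.03 rad and z of wrench in the frame of case_rest between -0.005 and 0.005 m and horizontal distance between wrench and case_rest below 0.015 m and angle between the x axis of wrench and the x axis of case_rest, either way round below 0.06 rad and x of grip in the frame of case_rest below -0.1 m and angle between wrench's own z axis and vertical below 0.06 rad and linear speed of wrench below 0.01 m/s); the robot touches nothing.
It fails at once if the handle dragged through the break nearly to its stop (hinge beyond 0.26 rad): overtightened (value of joint handle above 0.26 rad).
It fails at once if the nut screwed on beyond 1.6 rad: overtightened (value of joint nut above 1.6 rad).
It fails at once if the lugs forced against the nut with more than 45 N while they are not in the slots (going in or coming out) (contact force between wrench and nut above 45 N and z of wrench in the frame of nut_top above 0.009 m).
It fails at once if piston or jar moved by more than 20 mm (distance of any of piston, paste_jar from where it was at the start of the episode above 0.02 m).
It also fails if it takes over 72 s, if anything falls off the work surface, if the arm or the gripper's body presses on something with over 40 N, if the wrist force passes 120 N, or if a joint passes its speed limit or range.

ROBOT

A 7-joint arm with a two-finger parallel gripper is mounted at the origin on the work surface. World frame = base frame: x ahead of the robot, y to its left, z up, the work surface at z = 0. Lengths are in m, angles in rad, forces in N, time in s.
With the tool pointing down it reaches from about 0.4 to 0.875 m from the base axis. Payload 19.3 kg.
Tool frame: the origin (TCP) lies at the very end of the fingers, on their centre line; the grasp point (between the pads) lies 19 mm behind it; z points along the fingers, y is the line along which they close (so a half turn about z gives the same grasp; the last joint's range is limited). The gripper opens to 85 mm and grips with 20 to 120 N. Pads are 22 mm wide; open, the fingers measure 114 mm over their backs; the gripper's body (76 mm by 85 mm) begins 54 mm behind the grasp point. The pads swing forward as they close: fully open they stand 13 mm farther back than shut.
Start: joints at [-1.227, 0.521, -0.036, 1.599, 0.021, 1.021, -0.113], TCP at [0.251, 0.572, 0.231] pointing down, gripper open.
Joint ranges: [-2.91, 2.91], [-0.3, 2.13], [-1.5, 1.42], [0.17, 2.43], [-1.26, 4.41], [0.16, 1.93], [-2.52, 2.52]. Speed limits (rad/s): [1.89, 1.89, 2.39, 2.39, 3.01, 3.01, 3.01].

INTERFACE

Orientations are given as [roll, pitch, yaw] about the fixed x, y, z axes, in that order (R = Rz(yaw) Ry(pitch) Rx(roll)).
In Python, from bench import manip gives the robot as it stands.
- The arm moves only by the shell command python3 -m crank 'ROWS' [FORCE]. ROWS is JSON, a list of rows, each an object with "fingers": the opening, from -1 (shut) to 1 (fully open); "translation": the shift along the world's x, y, z as a fraction of full scale, a list of three; "dr": the turn, a rotation vector about the world's x, y, z as a fraction of full scale, a list of three. A call has 1 to 20 rows; each row shifts and turns the commanded pose from where the row before left it; what a row does not reach is not made up. Full scale, the value 1, is 0.03 m for a shift and 0.12 rad for a turn. A row lasts 1/12 s, in which the tool goes at most 41.7 mm and 7.16 degrees, less where a joint would pass 70% of its speed; a pose out of reach is approached as far as the arm can. A call with a number of a shift or a turn outside -1 to 1 is refused whole. A call with a gripper value outside its range is refused whole. The fingers move at their own pace and stop on an object; FORCE is the grip in N (left out, the last holds). Time passes only in rows, so rows that do not move let the fingers close. It gives the time, the measured TCP pose, the force, the opening and the grip force at its end, in the units of the state.
- manip.get_obs(): the state, without advancing time (a new reading comes with each control period).
- manip.grab_frame(name): name is "scene" or "side" or "wrist"; returns (picture, depth): 384x512x3 uint8, red, green, blue; 384x512 float32, m along the optical axis (not along the pixel's ray), 0 where there is no reading.
- manip.get_calibration(name): a dict with "mtx" (3x3 intrinsics, pixels), "dist" ([k1, k2, p1, p2, k3] as OpenCV has them; the pictures are not rectified), "pose" (4x4, takes a point from camera to world coordinates). Camera axes: x right, y down, z forward; pixel columns grow to the right and rows downward; lengths in m; the calibration is good to about 2 mm. A picture is of the moment at which its call begins: read the wrist's pose just before it. get_calibration takes no time and is no camera call; for the wrist camera it gives the pose at the moment of the call.
- manip.finish_job(): hands the job in; it is judged then, once.
The state is a dict: "clock": time; "joint_pos": joint angles; "qd": joint speeds; "tau": joint torques, N m; "eef_pos": TCP position; "tool_rot": TCP orientation; "wrist_force": force on the tool from outside, world axes, zero at the start; "torque": the same for the moment, N m; "opening": opening from 0.0 (shut) to 1.0 (fully open); "finger_force": force on a finger pad.
Only numpy, scipy, OpenCV 4.12 (cv2) and the standard library are available. Lean on these libraries where they do the work, as an engineer would, in place of code of your own. Each camera call takes 0.05 s, during which the arm holds its last target. There are 200 camera calls.

## Working session

There is one attempt and no reset: what is moved stays moved. The work goes in short steps, Python scripts to look and compute and a shell command to move; the robot and the scene stay as the last step left them, time stands still between calls to the robot, and variables do not carry over. Pictures are saved under pics/ and viewed, at most 10 in all, crops included, and the job is handed in when it is done.

```bash
mkdir -p pics; ls
cat > h.py <<'E'
import numpy as np, cv2
from bench import manip
def grab(n,tag):
    c=manip.get_calibration(n); im,d=manip.grab_frame(n)
    cv2.imwrite(f'pics/{tag}.png',im[:,:,::-1]); np.savez(f'pics/{tag}.npz',im=im,d=d,**{k:np.array(c[k]) for k in('mtx','dist','pose')})
    return im,d,c
def load(tag):
    z=np.load(f'pics/{tag}.npz'); return z['im'],z['d'],z
def rays(c,uv):
    p=cv2.undistortPoints(np.array(uv,float).reshape(-1,1,2),np.array(c['mtx']),np.array(c['dist'])).reshape(-1,2)
    return np.c_[p,np.ones(len(p))]
def onplane(c,uv,z):
    P=np.array(c['pose']); r=rays(c,uv)@P[:3,:3].T; o=P[:3,3]
    return o+r*((z-o[2])/r[:,2])[:,None]
def cloud(c,d):
    v,u=np.mgrid[:d.shape[0],:d.shape[1]]; P=np.array(c['pose'])
    X=(rays(c,np.c_[u.ravel(),v.ravel()])*d.reshape(-1,1))@P[:3,:3].T+P[:3,3]
    return X.reshape(d.shape+(3,))
E
python3 - <<'E'
from h import *
o=manip.get_obs(); print(o)
a=grab('scene','scene0')[0]; b=grab('side','side0')[0]
print(manip.get_calibration('scene')['pose'],manip.get_calibration('side')['pose'])
cv2.imwrite('pics/both.png',cv2.resize(np.hstack([a,b])[:,:,::-1],(800,300)))
E
```

```text
pics
{'clock': 0.0, 'joint_pos': array([-1.22720239,  0.52201854, -0.03635069,  1.60000798,  0.02122589,
        1.02109776, -0.11276702]), 'qd': array([-2.07837007e-04, -8.87930405e-04, -6.27557825e-04,  1.69718973e-03,
       -3.32433705e-05,  1.06768792e-03, -7.93226827e-04]), 'tau': array([-3.26864167e-03, -9.27082872e+01,  1.97808892e+00, -3.69955945e+01,
        1.76936213e-02,  7.75602472e-03, -1.83177058e-06]), 'eef_pos': array([0.25119524, 0.57192737, 0.23072266]), 'tool_rot': array([-3.14045063e+00,  9.23700468e-05,  2.72785551e+00]), 'wrist_force': array([ 0.5977287 ,  1.0752928 , -0.35003591]), 'torque': array([0.00523836, 0.02136686, 0.01700457]), 'finger_force': 0.0, 'opening': 1.0040367737741946}
[[ 0.75351419  0.56470617 -0.33663528  0.81499704]
 [ 0.65737841 -0.64066861  0.39673335 -0.32010212]
 [ 0.00836612 -0.52024097 -0.85397854  0.77683366]
 [ 0.          0.          0.          1.        ]] [[ 0.89208814 -0.3473144   0.28905269  0.20734869]
 [-0.4518473  -0.68060571  0.57672341 -0.66459795]
 [-0.00357343 -0.64509579 -0.76409336  0.98277161]
 [ 0.          0.          0.          1.        ]]
```

View pics/scene0.png

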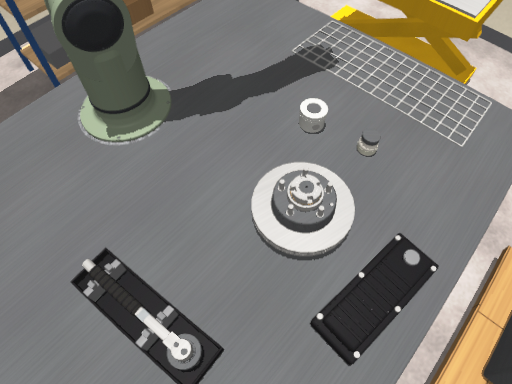

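View pics/side0.png

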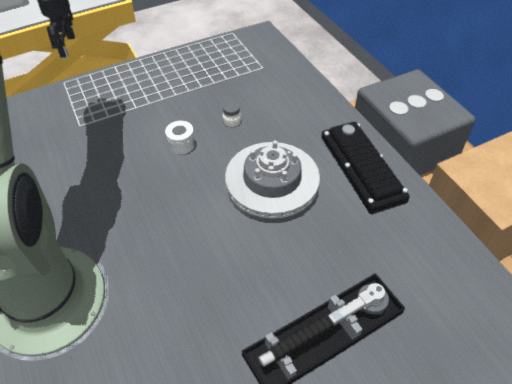

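The scene view shows the wrench in its case at lower left, with the head at (180,349) and the end at (88,266). The hub nut is at (305,187), the piston at (313,113), the jar at (368,143) and another black mat or lid at (375,297). The side view agrees: wrench head (375,293), nut (273,158).

Run:
```python
from h import *
for t,pts in(('scene0',dict(head=(180,349),end=(88,266),mid=(118,291),nut=(305,187),pist=(313,106),jar=(369,136),lid=(375,297))),('side0',dict(head=(375,293),end=(266,357),mid=(310,333),nut=(273,156),pist=(180,130),jar=(231,108)))):
    im,d,c=load(t); X=cloud(c,d)
    for k,(u,v) in pts.items(): print(t,k,np.round(X[v,u],3))
    # wrench tube/grip cloud : z between 0.05 and .09 near wrench
    # brake disc centre: points z 0.04..0.048
    m=(abs(X[...,2]-.044)<.004)&(im.min(2)>120)
    P=X[m]; P=P[np.linalg.norm(P[:,:2]-X[pts['nut'][1],pts['nut'][0]][:2],axis=1)<.15]
    (cx,cy),r=cv2.minEnclosingCircle(P[:,:2].astype(np.float32)); print('disc',cx,cy,r)
    h=X[pts['mid'][1],pts['mid'][0]]
    m=(X[...,2]>.055)&(X[...,2]<.1)&(np.linalg.norm(X[...,:2]-h[:2],axis=2)<.2)
    P=X[m][:,:2]; vx=cv2.fitLine(P.astype(np.float32),cv2.DIST_HUBER,0,.01,.01).ravel(); print('wline',vx,np.arctan2(vx[1],vx[0]),len(P))
```

```text
scene0 head [ 0.644 -0.346  0.073]
scene0 end [ 0.381 -0.366  0.071]
scene0 mid [ 0.469 -0.356  0.069]
scene0 nut [0.613 0.06  0.116]
scene0 pist [0.451 0.316 0.06 ]
scene0 jar [0.625 0.331 0.058]
scene0 lid [ 0.863 -0.018  0.051]
disc 0.6143457889556885 0.06132528930902481 0.12275679409503937
wline [ 0.9975387   0.07011855  0.52625227 -0.35345444] 0.07017614 2153
side0 head [ 0.641 -0.348  0.071]
side0 end [ 0.375 -0.365  0.07 ]
side0 mid [ 0.474 -0.361  0.071]
side0 nut [0.615 0.06  0.116]
side0 pist [0.459 0.312 0.06 ]
side0 jar [0.623 0.331 0.061]
disc 0.6152241826057434 0.06229420751333237 0.12366319447755814
wline [ 0.99749273  0.07076917  0.50616235 -0.3569673 ] 0.07082837 2158
```

```bash
R='{"fingers":1,"translation":[0.52,-0.98,0.06],"dr":[0,0,-0.69]}'; python3 -m crank '[{"fingers":1,"translation":[0.52,-0.98,0.06],"dr":[0,0,-0.69]},{"fingers":1,"translation":[0.52,-0.98,0.06],"dr":[0,0,-0.69]},{"fingers":1,"translation":[0.52,-0.98,0.06],"dr":[0,0,-0.69]},{"fingers":1,"translation":[0.52,-0.98,0.06],"dr":[0,0,-0.69]},{"fingers":1,"translation":[0.52,-0.98,0.06],"dr":[0,0,-0.69]},{"fingers":1,"translation":[0.52,-0.98,0.06],"dr":[0,0,-0.69]},{"fingers":1,"translation":[0.52,-0.98,0.06],"dr":[0,0,-0.69]},{"fingers":1,"translation":[0.52,-0.98,0.06],"dr":[0,0,-0.69]},{"fingers":1,"translation":[0.52,-0.98,0.06],"dr":[0,0,-0.69]},{"fingers":1,"translation":[0.52,-0.98,0.06],"dr":[0,0,-0.69]},{"fingers":1,"translation":[0.52,-0.98,0.06],"dr":[0,0,-0.69]},{"fingers":1,"translation":[0.52,-0.98,0.06],"dr":[0,0,-0.69]},{"fingers":1,"translation":[0.52,-0.98,0.06],"dr":[0,0,-0.69]},{"fingers":1,"translation":[0.52,-0.98,0.06],"dr":[0,0,-0.69]},{"fingers":1,"translation":[0.52,-0.98,0.06],"dr":[0,0,-0.69]},{"fingers":1,"translation":[0.52,-0.98,0.06],"dr":[0,0,-0.69]},{"fingers":1,"translation":[0,0,0],"dr":[0,0,0]},{"fingers":1,"translation":[0,0,0],"dr":[0,0,0]}]'
python3 - <<'E'
from h import *
im,d,c=grab('wrist','w1'); print(c['pose'],c['mtx']); o=manip.get_obs(); print(o['eef_pos'],o['tool_rot'],o['joint_pos'])
E
```

```text
clock: 1.6
eef_pos: [0.5013, 0.1002, 0.2599]
tool_rot: [-3.142, 0.001, 1.4]
wrist_force: [0.0, 0.2, -0.6]
opening: 0.998
finger_force: 0.0
[[ 9.85347151e-01 -1.62106164e-01 -5.30338030e-02  5.16407286e-01]
 [-1.70559175e-01 -9.35129811e-01 -3.10550808e-01  1.79237215e-01]
 [ 7.48710117e-04  3.15045756e-01 -9.49076188e-01  4.03915243e-01]
 [ 0.00000000e+00  0.00000000e+00  0.00000000e+00  1.00000000e+00]] [[317.0453995    0.         258.73515754]
 [  0.         317.0453995  194.50201016]
 [  0.           0.           1.        ]]
[0.50082492 0.1015775  0.25984207] [-3.14107709e+00  2.18026612e-04  1.40249427e+00] [-0.63963326  0.32828921  0.41480213  1.8784127  -0.15847016  0.9674665
 -0.32249997]
```

View pics/w1.png

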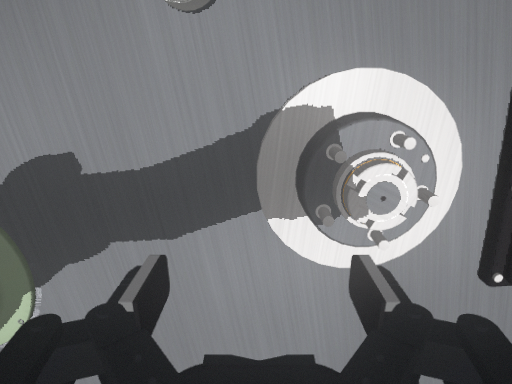

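The wrist view shows the nut at about (382,198) with slots at about (361,183), (402,174), (408,209) and (371,217).

```bash
cat >> h.py <<'E'
def nut(tag,c0=(0.614,0.061)):
    # sample intensity on rings in plane z=.118; refine centre from bright top-face region edges
    im,d,c=load(tag); P=np.array(c['pose']); W=np.linalg.inv(P); g=cv2.cvtColor(im,cv2.COLOR_RGB2GRAY)
    S=0.0002; n=500; a=(np.arange(n)-n/2)*S
    X=np.stack(np.meshgrid(c0[0]+a,c0[1]+a,[.118],indexing='ij'),-1).reshape(-1,3)
    q,_=cv2.projectPoints(X,cv2.Rodrigues(W[:3,:3])[0],W[:3,3],np.array(c['mtx']),np.array(c['dist']))
    q=q.reshape(n,n,2).astype(np.float32); return cv2.remap(g,q[...,0],q[...,1],cv2.INTER_LINEAR), cv2.remap(d,q[...,0],q[...,1],cv2.INTER_NEAREST)
E
python3 - <<'E'
from h import *
g,d=nut('w1'); cv2.imwrite('pics/nut1.png',g)
im,dd,c=load('w1'); X=cloud(c,dd); m=(X[...,2]>.114)&(X[...,2]<.122)&(np.linalg.norm(X[...,:2]-[.614,.061],axis=2)<.042)
P=X[m]; print(m.sum(),np.median(P[:,2]),cv2.minEnclosingCircle(P[:,:2].astype(np.float32)))
E
```

```text
3377 0.1195981641217812 ((0.6165317893028259, 0.06270663440227509), 0.034526292234659195)
```

View pics/nut1.png

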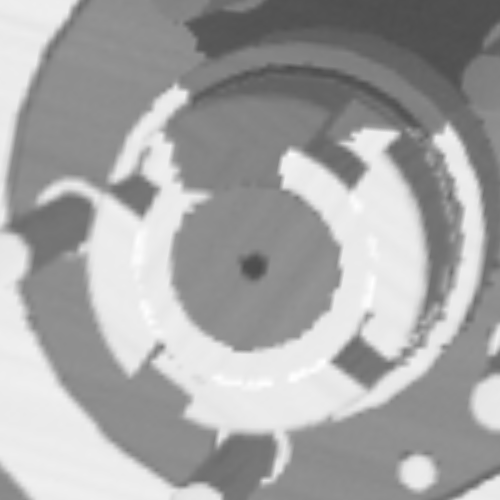

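The warped crop has rows as x and columns as y, at 0.2 mm per pixel. The nut centre is near (258,262), with clear slots at (350,160), (365,362) and (155,375), giving a slot angle of about 0.83 rad mod 90°. I'll take one closer look from directly above, then go to the wrench.

```bash
python3 -m crank '[{"fingers":1,"translation":[0.94,-0.36,-0.5],"dr":[0,0,0]},{"fingers":1,"translation":[0.94,-0.36,-0.5],"dr":[0,0,0]},{"fingers":1,"translation":[0.94,-0.36,-0.5],"dr":[0,0,0]},{"fingers":1,"translation":[0.94,-0.36,-0.5],"dr":[0,0,0]},{"fingers":1,"translation":[0,0,0],"dr":[0,0,0]},{"fingers":1,"translation":[0,0,0],"dr":[0,0,0]}]'
python3 - <<'E'
from h import *
grab('wrist','w2')
g,d=nut('w2',(.616,.062)); cv2.imwrite('pics/nut2.png',np.hstack([g,cv2.normalize(np.clip(d,.2,.25),None,0,255,cv2.NORM_MINMAX).astype(np.uint8)])[:, :][:,:].repeat(1,0)[:500,:800])
im,dd,c=load('w2'); X=cloud(c,dd)
for lo,hi in((.112,.124),(.114,.122)):
    m=(X[...,2]>lo)&(X[...,2]<hi)&(np.linalg.norm(X[...,:2]-[.616,.062],axis=2)<.042)
    P=X[m]; (cx,cy),r=cv2.minEnclosingCircle(P[:,:2].astype(np.float32)); print(m.sum(),np.median(P[:,2]),cx,cy,r)
# depth-based slots: points in ring 25..33 lower than the top
D=X[...,:2]-[cx,cy]; rr=np.hypot(D[...,0],D[...,1]); a=np.arctan2(D[...,1],D[...,0])
k=(rr>.0255)&(rr<.0325)&(X[...,2]<.1135)&(dd>0); A=a[k]; print(k.sum(), 'slots', np.angle(np.exp(4j*A).mean())/4, abs(np.exp(4j*A).mean()))
k2=(rr>.0255)&(rr<.0325)&(X[...,2]>.115); B=a[k2]; print('teeth',np.angle(np.exp(4j*B).mean())/4)
for s in range(4):
    sel=abs(np.angle(np.exp(1j*(A-.83-s*np.pi/2))))<.5; print(s,sel.sum(),np.median(A[sel]-s*np.pi/2))
E
```

```text
clock: 2.15
eef_pos: [0.6135, 0.059, 0.1984]
tool_rot: [-3.139, 0.001, 1.404]
wrist_force: [-0.8, 0.0, 0.3]
opening: 1.002
finger_force: 0.0
5520 0.11951115834202386 0.6163844466209412 0.06275947391986847 0.03424932435154915
5459 0.11952343606560831 0.6163790225982666 0.0627259910106659 0.03423947095870972
400 slots -0.6427533032281832 0.8553808687453518
teeth 0.32653944757240483
0 143 0.8655424906355897
1 128 1.0484071552166814
2 48 -5.298871659774712
3 81 -5.464094667455491
```

View pics/nut2.png

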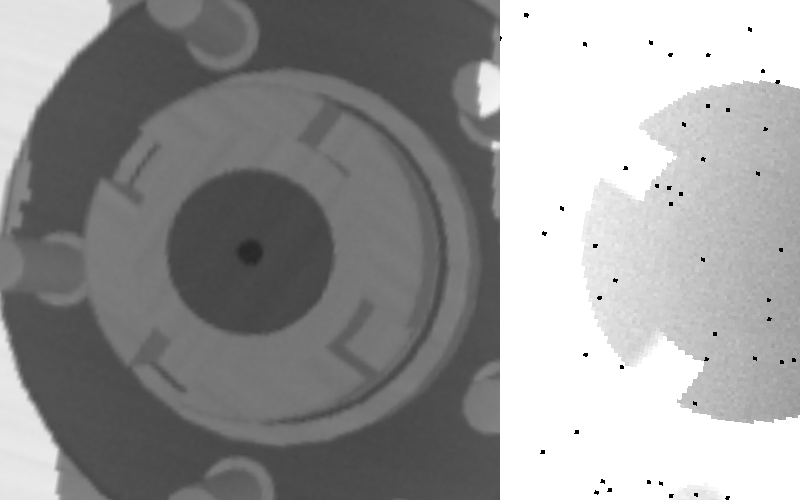

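The close view shows all four slots. In the crop the centre is near (252,251), and the depth crop puts slots at upper left (140,165) and lower left (165,365). I'll compute the slot angle from the top-face mask in the depth.

Run:
```python
from h import *
g,d=nut('w2',(.616,.062)); im,dd,c=load('w2'); P=np.array(c['pose'])
S=.0002;a=(np.arange(500)-250)*S; x,y=np.meshgrid(.616+a,.062+a,indexing='ij')
ze=((np.stack([x,y,x*0+.1192],-1)-P[:3,3])@P[:3,2])
top=(abs(d-ze)<.004).astype(np.uint8); top=cv2.morphologyEx(cv2.medianBlur(top,9),cv2.MORPH_CLOSE,np.ones((5,5)))
n,l,st,_=cv2.connectedComponentsWithStats(top); top=l==l[250,250+0] 
cn=np.argwhere(top); (cx,cy),r=cv2.minEnclosingCircle(cn.astype(np.float32)); cx,cy=.616+(cx-250)*S,.062+(cy-250)*S; print(cx,cy,r*S)
th=np.linspace(-np.pi,np.pi,720,endpoint=False); f=[]
for t in th:
    rr=np.arange(.026,.0325,.0005); i=((cx+rr*np.cos(t)-.616)/S+250).astype(int); j=((cy+rr*np.sin(t)-.062)/S+250).astype(int); f.append(top[i,j].mean())
f=np.array(f); print('slot',np.angle(((1-f)*np.exp(4j*th)).sum())/4+np.pi/2)
for s in range(4):
    t0=.93+s*np.pi/2; dt=np.angle(np.exp(1j*(th-t0))); w=(1-f)*(abs(dt)<.45); print(s,.93+(w*dt).sum()/w.sum(), w.sum()*th[1].__sub__(th[0])*.029)
```

```text
0.6167136627197266 0.06273894958496094 0.03469756469726563
slot 0.9271794292404822
0 0.9395599910390947 0.01178595910596729
1 0.9266913910448544 0.011261736998493284
2 0.9130687313109178 0.0118221123547586
3 0.9295690509703352 0.011315966871680249
```

```bash
python3 -m crank '[{"fingers":1,"translation":[-0.22,-0.92,0.1],"dr":[0,0,-0.74]},{"fingers":1,"translation":[-0.22,-0.92,0.1],"dr":[0,0,-0.74]},{"fingers":1,"translation":[-0.22,-0.92,0.1],"dr":[0,0,-0.74]},{"fingers":1,"translation":[-0.22,-0.92,0.1],"dr":[0,0,-0.74]},{"fingers":1,"translation":[-0.22,-0.92,0],"dr":[0,0,-0.74]},{"fingers":1,"translation":[-0.22,-0.92,0],"dr":[0,0,-0.74]},{"fingers":1,"translation":[-0.22,-0.92,0],"dr":[0,0,-0.74]},{"fingers":1,"translation":[-0.22,-0.92,0],"dr":[0,0,-0.74]},{"fingers":1,"translation":[-0.22,-0.92,0],"dr":[0,0,-0.74]},{"fingers":1,"translation":[-0.22,-0.92,0],"dr":[0,0,-0.74]},{"fingers":1,"translation":[-0.22,-0.92,-0.2],"dr":[0,0,-0.74]},{"fingers":1,"translation":[-0.22,-0.92,-0.2],"dr":[0,0,-0.74]},{"fingers":1,"translation":[-0.22,-0.92,-0.2],"dr":[0,0,-0.74]},{"fingers":1,"translation":[-0.22,-0.92,-0.2],"dr":[0,0,-0.74]},{"fingers":1,"translation":[-0.22,-0.92,-0.2],"dr":[0,0,-0.74]},{"fingers":1,"translation":[0,0,0],"dr":[0,0,0]},{"fingers":1,"translation":[0,0,0],"dr":[0,0,0]}]'
python3 - <<'E'
from h import *
im,d,c=grab('wrist','w3'); o=manip.get_obs(); print(o['eef_pos'],o['tool_rot'],o['joint_pos'])
X=cloud(c,d)
m=(X[...,2]>.056)&(X[...,2]<.09)&(X[...,0]>.36)&(X[...,0]<.68)&(abs(X[...,1]+.355)<.05)
for lo,hi in((.42,.48),(.48,.53),(.53,.56),(.585,.62)):
    k=m&(X[...,0]>lo)&(X[...,0]<hi); q=X[k]; 
    if len(q): print(lo,hi,len(q),np.percentile(q[:,1],[3,50,97]),np.median(q[:,0]),np.median(q[:,2]))
E
```

```text
clock: 3.62
eef_pos: [0.5142, -0.3552, 0.1825]
tool_rot: [-3.141, -0.0, 0.07]
wrist_force: [0.3, 0.3, -0.7]
opening: 0.996
finger_force: 0.0
[ 0.51498714 -0.35415828  0.18257537] [-3.14067369e+00 -8.84023484e-04  7.23423947e-02] [ 0.05867354  0.68898761  0.7131797   1.67293826 -0.52603422  0.98034738
 -0.53842095]
0.42 0.48 1675 [-0.37106267 -0.35817665 -0.34552017] 0.45190637559490154 0.07318856873939716
0.48 0.53 1734 [-0.36680789 -0.35441389 -0.34184784] 0.506575787120848 0.073114297615155
0.53 0.56 892 [-0.36103282 -0.35150989 -0.3419047 ] 0.5455956086429702 0.07042255708794715
0.585 0.62 1390 [-0.35755719 -0.34715927 -0.33519784] 0.6048977605144109 0.07091753848732726
```

View pics/w3.png

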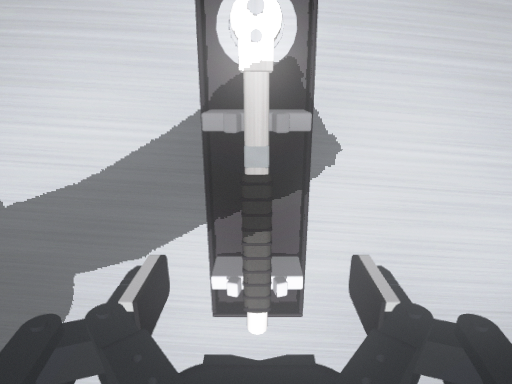

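The wrench lies straight up the image: socket disc at (256,25), saddles at rows 120 and 270, grip between rows 170 and 310. I'll locate the socket axis along the wrench from the saddles and the disc.

Run:
```python
from h import *
im,d,c=load('w3'); X=cloud(c,d)
t=np.array([np.cos(.0715),np.sin(.0715)]); nrm=np.array([-t[1],t[0]]); p0=np.array([.5066,-.3544])
D=X[...,:2]-p0; s=D@t; e=D@nrm
k=(abs(e)>.016)&(abs(e)<.035)&(X[...,2]>.046)&(X[...,2]<.07)&(d>0)&(abs(s)<.3)
h,b=np.histogram(s[k],np.arange(-.2,.2,.004)); print([(round(x,3),n) for x,n in zip(b,h) if n>10])
# tube end / head ; disc at z>.03 near head
k=(s>.08)&(s<.2)&(abs(e)<.045)&(X[...,2]>.035)&(d>0)
h,b=np.histogram(X[...,2][k],20); print(list(zip(np.round(b,3),h)))
k=k&(X[...,2]>.05); q=np.c_[s[k],e[k]]; q=q[q[:,0]>.09]; print(q.min(0),q.max(0)); 
# width profile 
for a in np.arange(.08,.19,.005):
    z=e[k&(abs(s-a)<.0025)]
    if len(z): print(round(a,3),len(z),z.min().round(4),z.max().round(4))
```

```text
[(np.float64(-0.108), np.int64(14)), (np.float64(-0.104), np.int64(114)), (np.float64(-0.1), np.int64(124)), (np.float64(-0.096), np.int64(138)), (np.float64(-0.092), np.int64(342)), (np.float64(0.056), np.int64(171)), (np.float64(0.06), np.int64(212)), (np.float64(0.064), np.int64(207)), (np.float64(0.068), np.int64(228)), (np.float64(0.072), np.int64(57)), (np.float64(0.124), np.int64(25)), (np.float64(0.128), np.int64(44)), (np.float64(0.132), np.int64(47)), (np.float64(0.136), np.int64(31)), (np.float64(0.14), np.int64(20)), (np.float64(0.144), np.int64(13))]
[(np.float64(0.036), np.int64(5)), (np.float64(0.038), np.int64(0)), (np.float64(0.04), np.int64(4)), (np.float64(0.042), np.int64(645)), (np.float64(0.044), np.int64(1012)), (np.float64(0.046), np.int64(90)), (np.float64(0.048), np.int64(86)), (np.float64(0.051), np.int64(5)), (np.float64(0.053), np.int64(3)), (np.float64(0.055), np.int64(1)), (np.float64(0.057), np.int64(2)), (np.float64(0.059), np.int64(3)), (np.float64(0.061), np.int64(0)), (np.float64(0.063), np.int64(3)), (np.float64(0.065), np.int64(16)), (np.float64(0.068), np.int64(194)), (np.float64(0.07), np.int64(605)), (np.float64(0.072), np.int64(1018)), (np.float64(0.074), np.int64(1782)), (np.float64(0.076), np.int64(218))]
[ 0.09054922 -0.02075205] [0.15130821 0.01883068]
0.08 100 -0.0095 0.0102
0.085 155 -0.0095 0.0101
0.09 182 -0.0095 0.0102
0.095 182 -0.0094 0.01
0.1 181 -0.0094 0.0099
0.105 236 -0.0122 0.0133
0.11 252 -0.0122 0.0132
0.115 275 -0.0129 0.0131
0.12 254 -0.0128 0.013
0.125 289 -0.0145 0.0145
0.13 335 -0.0177 0.0164
0.135 393 -0.0208 0.0188
0.14 389 -0.0191 0.0184
0.145 381 -0.0182 0.0176
0.15 249 -0.0168 0.016
```

```bash
python3 -m crank '[{"fingers":1,"translation":[0,0,-0.94],"dr":[0,0,0]},{"fingers":1,"translation":[0,0.03,-0.94],"dr":[0,0,0]},{"fingers":1,"translation":[0,0,-0.94],"dr":[0,0,0]},{"fingers":1,"translation":[0,0,-0.94],"dr":[0,0,0]},{"fingers":1,"translation":[0,0,-0.94],"dr":[0,0,0]},{"fingers":1,"translation":[0,0,0],"dr":[0,0,0]},{"fingers":-1,"translation":[0,0,0],"dr":[0,0,0]},{"fingers":-1,"translation":[0,0,0],"dr":[0,0,0]},{"fingers":-1,"translation":[0,0,0],"dr":[0,0,0]},{"fingers":-1,"translation":[0,0,0],"dr":[0,0,0]},{"fingers":-1,"translation":[0,0,0],"dr":[0,0,0]},{"fingers":-1,"translation":[0,0,0],"dr":[0,0,0]},{"fingers":-1,"translation":[0,0,0],"dr":[0,0,0]},{"fingers":-1,"translation":[0,0,0],"dr":[0,0,0]}]' 110
```

```text
clock: 4.83
eef_pos: [0.5154, -0.3544, 0.0426]
tool_rot: [3.142, -0.002, 0.072]
wrist_force: [-2.7, 4.7, 16.5]
opening: 0.288
finger_force: 108.2
```

```bash
python3 -m crank '[{"fingers":-1,"translation":[0,0,0.3],"dr":[0,0,0]},{"fingers":-1,"translation":[0,0,0.5],"dr":[0,0,0]},{"fingers":-1,"translation":[0,0,0.9],"dr":[0,0,0]},{"fingers":-1,"translation":[0,0,0.9],"dr":[0,0,0]},{"fingers":-1,"translation":[0,0,0.9],"dr":[0,0,0]},{"fingers":-1,"translation":[0,0,0.9],"dr":[0,0,0]},{"fingers":-1,"translation":[0,0,0.6],"dr":[0,0,0]},{"fingers":-1,"translation":[0,0,0.3],"dr":[0,0,0]},{"fingers":-1,"translation":[0,0,0],"dr":[0,0,0]},{"fingers":-1,"translation":[0,0,0],"dr":[0,0,0]}]'
cat >> h.py <<'E'
def wrench(tag):
    """tilt, line and head of held wrench, in frame: TCP origin, t along to head"""
    im,d,c=load(tag); X=cloud(c,d); o=manip.get_obs(); e=o['eef_pos']; y=o['tool_rot'][2]
    t=np.array([np.cos(y),np.sin(y)]); n=np.array([-t[1],t[0]]); D=X[...,:2]-e[:2]; s=D@t; l=D@n; z=X[...,2]-e[2]
    print('tcp',e,o['tool_rot'],'F',o['wrist_force'],o['torque'])
    pts=[]
    for a in (.06,.07,.08,.09,.1):
        k=(abs(s-a)<.004)&(abs(l)<.014)&(z>.015)&(z<.06)&(d>0)
        if k.sum()>5: q=l[k]; pts.append((a,(np.percentile(q,2)+np.percentile(q,98))/2,np.percentile(z[k],90))); 
    pts=np.array(pts); print(np.round(pts,4)); print('lat slope',np.polyfit(pts[:,0],pts[:,1],1),'z slope',np.polyfit(pts[:,0],pts[:,2],1))
    k=(s>.08)&(s<.2)&(abs(l)<.045)&(z>.012)&(z<.035)&(d>0)
    q=np.c_[s[k],l[k]]; print('disc', len(q), cv2.minEnclosingCircle(q.astype(np.float32)) if len(q) else '', np.median(z[k]))
    k=(s>.08)&(s<.2)&(abs(l)<.03)&(z>.037)&(z<.06)&(d>0); print('headtop z',np.median(z[k]), 'extent', s[k].max())
E
python3 - <<'E'
from h import *
grab('wrist','w4'); wrench('w4')
E
```

```text
clock: 5.67
eef_pos: [0.5146, -0.3541, 0.1999]
tool_rot: [-3.141, 0.0, 0.071]
wrist_force: [-0.6, 0.4, -8.2]
opening: 0.288
finger_force: 109.0
tcp [ 0.51433447 -0.35392848  0.1991389 ] [-3.14061001e+00  1.10995672e-03  7.10987083e-02] F [-0.27912337  0.64077263 -8.38736044] [0.02169031 0.18919242 0.02383146]
[[ 0.06   -0.0007  0.0288]
 [ 0.07   -0.0006  0.0287]
 [ 0.08   -0.0006  0.0288]
 [ 0.09   -0.0006  0.0287]
 [ 0.1    -0.0006  0.0322]]
lat slope [ 0.00229547 -0.0008015 ] z slope [0.06886664 0.02394113]
disc 6637 ((0.09619177877902985, -0.0008790196152403951), 0.019150633364915848) 0.030612781478964873
  return _methods._mean(a, axis=axis, dtype=dtype,
  ret = ret.dtype.type(ret / rcount)
Traceback (most recent call last):
  File "h.py", line 38, in wrench
    k=(s>.08)&(s<.2)&(abs(l)<.03)&(z>.037)&(z<.06)&(d>0); print('headtop z',np.median(z[k]), 'extent', s[k].max())
                                                                                                       ~~~~~~~~^^
ValueError: zero-size array to reduction operation maximum which has no identity
```

View pics/w4.png

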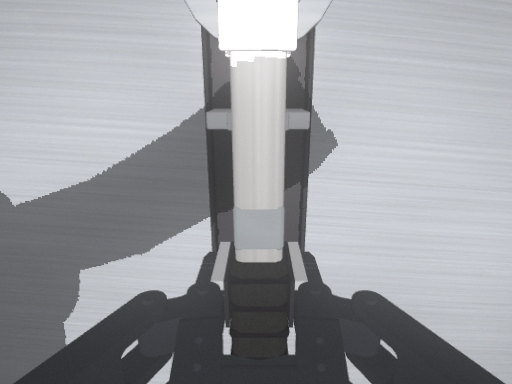

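The wrench is held level and straight: tube axis along column 258, with the head off the top of the frame. Carrying it to the nut with the grip pointing away (tool yaw 2.498).

```bash
python3 -m crank '[{"fingers":-1,"translation":[0.286,0.469,0],"dr":[0,0,0.4]},{"fingers":-1,"translation":[0.286,0.469,0],"dr":[0,0,0.8]},{"fingers":-1,"translation":[0.286,0.469,0],"dr":[0,0,0.9]},{"fingers":-1,"translation":[0.286,0.469,0],"dr":[0,0,0.9]},{"fingers":-1,"translation":[0.286,0.469,0],"dr":[0,0,0.9]},{"fingers":-1,"translation":[0.286,0.469,0],"dr":[0,0,0.9]},{"fingers":-1,"translation":[0.286,0.469,0],"dr":[0,0,0.9]},{"fingers":-1,"translation":[0.286,0.469,0],"dr":[0,0,0.9]},{"fingers":-1,"translation":[0.286,0.469,0],"dr":[0,0,0.9]},{"fingers":-1,"translation":[0.286,0.469,0],"dr":[0,0,0.9]},{"fingers":-1,"translation":[0.286,0.469,0],"dr":[0,0,0.9]},{"fingers":-1,"translation":[0.286,0.469,0],"dr":[0,0,0.9]}]'
python3 -m crank '[{"fingers":-1,"translation":[0.286,0.469,0],"dr":[0,0,0.9]},{"fingers":-1,"translation":[0.286,0.469,0],"dr":[0,0,0.9]},{"fingers":-1,"translation":[0.286,0.469,0],"dr":[0,0,0.9]},{"fingers":-1,"translation":[0.286,0.469,0],"dr":[0,0,0.9]},{"fingers":-1,"translation":[0.286,0.469,0],"dr":[0,0,0.9]},{"fingers":-1,"translation":[0.286,0.469,0],"dr":[0,0,0.9]},{"fingers":-1,"translation":[0.286,0.469,0],"dr":[0,0,0.9]},{"fingers":-1,"translation":[0.286,0.469,0],"dr":[0,0,0.9]},{"fingers":-1,"translation":[0.286,0.469,0],"dr":[0,0,0.9]},{"fingers":-1,"translation":[0.286,0.469,0],"dr":[0,0,0.9]},{"fingers":-1,"translation":[0.286,0.469,0],"dr":[0,0,0.7]},{"fingers":-1,"translation":[0.286,0.469,0],"dr":[0,0,0.35]},{"fingers":-1,"translation":[0,0,0],"dr":[0,0,0]},{"fingers":-1,"translation":[0,0,0],"dr":[0,0,0]},{"fingers":-1,"translation":[0,0,0],"dr":[0,0,0]}]'
sed -i "s/^    k=(s>.08)&(s<.2)&(abs(l)<.03)&(z>.037).*$//" h.py
python3 - <<'E'
from h import *
grab('wrist','w5'); wrench('w5'); print(manip.get_obs()['joint_pos'])
a=grab('scene','s5')[0];b=grab('side','b5')[0]
cv2.imwrite('pics/v5.png',np.hstack([cv2.resize(a[60:300,200:450],(400,384)),cv2.resize(b[60:300,150:400],(400,384))])[:,:,::-1])
E
```

```text
clock: 6.72
eef_pos: [0.6175, -0.1845, 0.1986]
tool_rot: [-3.139, 0.0, 1.301]
wrist_force: [0.5, 0.8, -7.3]
opening: 0.286
finger_force: 108.9
clock: 7.97
eef_pos: [0.72, -0.0173, 0.1988]
tool_rot: [-3.14, -0.001, 2.5]
wrist_force: [-0.9, -1.8, -6.4]
opening: 0.286
finger_force: 109.0
tcp [ 0.72008517 -0.01761733  0.19919084] [-3.14031259e+00 -8.13717758e-04  2.49968198e+00] F [-0.28229061 -0.39366201 -7.48122697] [-0.16372693 -0.15646474 -0.01143005]
[[ 0.06   -0.0002  0.0278]
 [ 0.07   -0.0002  0.0278]
 [ 0.08   -0.0001  0.0277]
 [ 0.09   -0.0002  0.0303]
 [ 0.1    -0.0002  0.0312]]
lat slope [ 0.00083205 -0.00024551] z slope [0.09341499 0.02149296]
disc 6192 ((0.09497465938329697, -0.0001031564170261845), 0.017936239019036293) 0.02975142165709463
[-0.11128473  0.7132961   0.0937036   1.34560744 -0.06866271  1.08727696
  0.92059824]
```

View pics/v5.png

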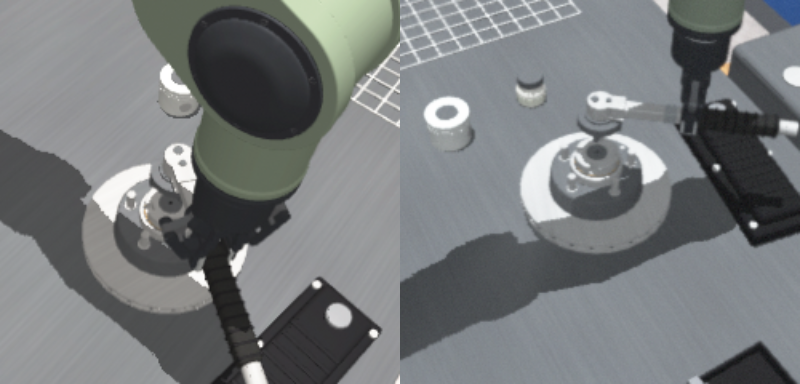

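Both views show the socket above the nut and slightly towards the base, with the wrench level. Now I'll measure the head against the nut in these same cameras.

Run:
```python
from h import *
for tag,e,y in(('w3',(.5146,-.3547),.0715),('w4',(.5145,-.354),.071),('w5',(.7201,-.0175),2.4995)):
    im,d,c=load(tag); X=cloud(c,d); t=np.array([np.cos(y),np.sin(y)]); n=np.array([-t[1],t[0]])
    D=X[...,:2]-e; s=D@t; l=D@n; z=X[...,2]; zz=.06 if tag=='w3' else .215
    k=(abs(l)>.0108)&(abs(l)<.016)&(z>zz)&(s>.07)&(s<.12)&(d>0); print(tag,'step s',np.percentile(s[k],[1,3,5]),k.sum())
for tag in('s5','b5'):
    im,d,c=load(tag); X=cloud(c,d); y=2.4995; t=np.array([np.cos(y),np.sin(y)]); n=np.array([-t[1],t[0]])
    D=X[...,:2]-(.7201,-.0175); s=D@t; l=D@n; z=X[...,2]
    k=(s>.1)&(s<.18)&(abs(l)<.035)&(z>.215)&(z<.25)&(im.min(2)>110); print(tag,k.sum(),np.percentile(z[k],[5,50,95]),s[k].min(),s[k].max(),l[k].min(),l[k].max())
    k=(s>.08)&(s<.18)&(abs(l)<.045)&(z>.19)&(z<.21); print(' disc',k.sum(),s[k].min(),s[k].max(),l[k].min(),l[k].max())
    k=(z>.115)&(z<.1225)&(np.hypot(X[...,0]-.6165,X[...,1]-.0627)<.04); q=X[k]; print(' nut',k.sum(),q.min(0),q.max(0))
```

```text
w3 step s [0.07631618 0.08015627 0.08398086] 257
w4 step s [0.09512059 0.09538698 0.09574072] 652
w5 step s [0.09239917 0.09275468 0.09311502] 641
s5 311 [0.22105933 0.22728686 0.22974132] 0.1003627161638394 0.147618153677878 -0.014850073907273382 0.02086887255449778
 disc 267 0.09234393930735933 0.16049434123196302 0.008374253062278476 0.035269326736424356
 nut 270 [0.58182427 0.0266557  0.11500286] [0.64019817 0.07239614 0.11976575]
b5 258 [0.21680406 0.22930061 0.23219963] 0.10027719656912476 0.14656941862422138 -0.017816585741099334 0.022124738872822642
 disc 310 0.08022381270210668 0.1602648303101043 -0.019600391847556273 0.036723171549830555
 nut 382 [0.58145155 0.02551718 0.1150057 ] [0.64926918 0.09631752 0.12236464]
```

```bash
python3 -m crank '[{"fingers":-1,"translation":[-0.01,0.08,-0.5],"dr":[0,0,0]},{"fingers":-1,"translation":[0,0,-0.5],"dr":[0,0,0]},{"fingers":-1,"translation":[0,0,-0.5],"dr":[0,0,0]},{"fingers":-1,"translation":[0,0,0],"dr":[0,0,0]},{"fingers":-1,"translation":[0,0,0],"dr":[0,0,0]}]'
python3 -m crank '[{"fingers":-1,"translation":[0,0,-0.1],"dr":[0,0,0]},{"fingers":-1,"translation":[0,0,-0.1],"dr":[0,0,0]},{"fingers":-1,"translation":[0,0,-0.1],"dr":[0,0,0]},{"fingers":-1,"translation":[0,0,0],"dr":[0,0,0]}]'
python3 -m crank '[{"fingers":-1,"translation":[0,0,-0.06],"dr":[0,0,0]},{"fingers":-1,"translation":[0,0,0],"dr":[0,0,0]},{"fingers":-1,"translation":[0,0,0],"dr":[0,0,0]}]'
```

```text
clock: 8.53
eef_pos: [0.7199, -0.0148, 0.1548]
tool_rot: [-3.141, -0.001, 2.5]
wrist_force: [-0.2, -0.4, -5.0]
opening: 0.285
finger_force: 108.9
clock: 8.87
eef_pos: [0.7202, -0.0144, 0.1458]
tool_rot: [-3.141, -0.0, 2.501]
wrist_force: [0.3, -0.2, -7.0]
opening: 0.288
finger_force: 109.0
clock: 9.12
eef_pos: [0.7204, -0.0144, 0.1443]
tool_rot: [3.142, 0.0, 2.501]
wrist_force: [0.0, 1.1, -6.8]
opening: 0.29
finger_force: 109.0
```

```bash
python3 -m crank '[{"fingers":-1,"translation":[0,0,-0.05],"dr":[0,0,0]},{"fingers":-1,"translation":[0,0,0],"dr":[0,0,0]},{"fingers":-1,"translation":[0,0,0],"dr":[0,0,0]}]'
python3 -m crank '[{"fingers":-1,"translation":[0,0,-0.05],"dr":[0,0,0]},{"fingers":-1,"translation":[0,0,0],"dr":[0,0,0]},{"fingers":-1,"translation":[0,0,0],"dr":[0,0,0]}]'
python3 -m crank '[{"fingers":-1,"translation":[0,0,-0.03],"dr":[0,0,0]},{"fingers":-1,"translation":[0,0,0],"dr":[0,0,0]},{"fingers":-1,"translation":[0,0,0],"dr":[0,0,0]}]'
```

```text
clock: 9.37
eef_pos: [0.7203, -0.0144, 0.1428]
tool_rot: [-3.142, -0.0, 2.501]
wrist_force: [0.5, -0.1, -6.6]
opening: 0.283
finger_force: 109.0
clock: 9.62
eef_pos: [0.7203, -0.0144, 0.1412]
tool_rot: [-3.141, -0.0, 2.501]
wrist_force: [0.4, 0.1, -7.8]
opening: 0.29
finger_force: 109.0
clock: 9.87
eef_pos: [0.7203, -0.0144, 0.1404]
tool_rot: [-3.142, -0.0, 2.501]
wrist_force: [-0.9, 0.0, -7.4]
opening: 0.289
finger_force: 109.0
```

```bash
for i in 1; do python3 -m crank '[{"fingers":-1,"translation":[0,0,-0.05],"dr":[0,0,0]},{"fingers":-1,"translation":[0,0,0],"dr":[0,0,0]}]'
python3 -m crank '[{"fingers":-1,"translation":[0,0,-0.04],"dr":[0,0,0]},{"fingers":-1,"translation":[0,0,0],"dr":[0,0,0]}]'; done
```

```text
clock: 10.03
eef_pos: [0.7202, -0.0143, 0.1386]
tool_rot: [-3.141, -0.0, 2.501]
wrist_force: [-0.1, 0.4, -6.8]
opening: 0.287
finger_force: 109.0
clock: 10.2
eef_pos: [0.7202, -0.0144, 0.1374]
tool_rot: [-3.141, -0.0, 2.501]
wrist_force: [-0.7, -0.0, -6.3]
opening: 0.288
finger_force: 109.0
```

Entering freely. Continuing to the shoulder.

```bash
python3 -m crank '[{"fingers":-1,"translation":[0,0,-0.06],"dr":[0,0,0]},{"fingers":-1,"translation":[0,0,0],"dr":[0,0,0]}]'
python3 -m crank '[{"fingers":-1,"translation":[0,0,-0.05],"dr":[0,0,0]},{"fingers":-1,"translation":[0,0,0],"dr":[0,0,0]}]'
python3 -m crank '[{"fingers":-1,"translation":[0,0,-0.03],"dr":[0,0,0]},{"fingers":-1,"translation":[0,0,0],"dr":[0,0,0]}]'
```

```text
clock: 10.37
eef_pos: [0.7202, -0.0144, 0.1355]
tool_rot: [-3.141, -0.0, 2.501]
wrist_force: [-0.8, 0.1, -6.7]
opening: 0.286
finger_force: 109.0
clock: 10.53
eef_pos: [0.7202, -0.0144, 0.1341]
tool_rot: [-3.141, -0.0, 2.501]
wrist_force: [-0.4, 0.3, -7.3]
opening: 0.284
finger_force: 109.0
clock: 10.7
eef_pos: [0.7203, -0.0144, 0.1333]
tool_rot: [-3.141, -0.0, 2.501]
wrist_force: [-0.6, -0.4, -7.8]
opening: 0.288
finger_force: 109.0
```

```bash
python3 -m crank '[{"fingers":-1,"translation":[0,0,-0.04],"dr":[0,0,0]},{"fingers":-1,"translation":[0,0,0],"dr":[0,0,0]},{"fingers":-1,"translation":[0,0,0],"dr":[0,0,0]}]'
python3 -m crank '[{"fingers":-1,"translation":[0,0,-0.03],"dr":[0,0,0]},{"fingers":-1,"translation":[0,0,0],"dr":[0,0,0]},{"fingers":-1,"translation":[0,0,0],"dr":[0,0,0]}]'
```

```text
clock: 10.95
eef_pos: [0.7203, -0.0144, 0.1323]
tool_rot: [3.142, -0.0, 2.501]
wrist_force: [-0.6, -0.0, -6.7]
opening: 0.283
finger_force: 109.1
clock: 11.2
eef_pos: [0.7205, -0.0144, 0.1316]
tool_rot: [3.141, 0.0, 2.501]
wrist_force: [-0.1, 0.1, -3.1]
opening: 0.284
finger_force: 109.6
```

```bash
cat > m.py <<'E'
from h import *
o=manip.get_obs(); e=o['eef_pos']; F=o['wrist_force']; c=np.array([.6165,.0627]); r=e[:2]-c
print('az %.4f yaw-pi %.4f r %.4f  Mz %.2f  Tz %.2f  F %s'%(np.arctan2(r[1],r[0]),o['tool_rot'][2]%(2*np.pi)-np.pi,np.hypot(*r),r[0]*F[1]-r[1]*F[0]+o['torque'][2],o['torque'][2],F.round(1)),o['clock'])
E
python3 m.py
python3 - <<'E'
import numpy as np
a=-.638;r=.1294
for i in range(36):
    b=a-.04; print(i,round(b,3),[round(x/.03,3) for x in(r*(np.cos(b)-np.cos(a)),r*(np.sin(b)-np.sin(a)))]); a=b
E
```

```text
az -0.6382 yaw-pi -0.6407 r 0.1294  Mz 0.07  Tz 0.07  F [-0.1  0.1 -3.1] 11.2
0 -0.678 [np.float64(-0.106), np.float64(-0.137)]
1 -0.718 [np.float64(-0.111), np.float64(-0.132)]
2 -0.758 [np.float64(-0.116), np.float64(-0.128)]
3 -0.798 [np.float64(-0.121), np.float64(-0.123)]
4 -0.838 [np.float64(-0.126), np.float64(-0.118)]
5 -0.878 [np.float64(-0.131), np.float64(-0.113)]
6 -0.918 [np.float64(-0.135), np.float64(-0.108)]
7 -0.958 [np.float64(-0.139), np.float64(-0.102)]
8 -0.998 [np.float64(-0.143), np.float64(-0.096)]
9 -1.038 [np.float64(-0.147), np.float64(-0.091)]
10 -1.078 [np.float64(-0.15), np.float64(-0.085)]
11 -1.118 [np.float64(-0.154), np.float64(-0.079)]
12 -1.158 [np.float64(-0.157), np.float64(-0.072)]
13 -1.198 [np.float64(-0.159), np.float64(-0.066)]
14 -1.238 [np.float64(-0.162), np.float64(-0.06)]
15 -1.278 [np.float64(-0.164), np.float64(-0.053)]
16 -1.318 [np.float64(-0.166), np.float64(-0.046)]
17 -1.358 [np.float64(-0.168), np.float64(-0.04)]
18 -1.398 [np.float64(-0.169), np.float64(-0.033)]
19 -1.438 [np.float64(-0.171), np.float64(-0.026)]
20 -1.478 [np.float64(-0.171), np.float64(-0.019)]
21 -1.518 [np.float64(-0.172), np.float64(-0.013)]
22 -1.558 [np.float64(-0.172), np.float64(-0.006)]
23 -1.598 [np.float64(-0.173), np.float64(0.001)]
24 -1.638 [np.float64(-0.172), np.float64(0.008)]
25 -1.678 [np.float64(-0.172), np.float64(0.015)]
26 -1.718 [np.float64(-0.171), np.float64(0.022)]
27 -1.758 [np.float64(-0.17), np.float64(0.029)]
28 -1.798 [np.float64(-0.169), np.float64(0.035)]
29 -1.838 [np.float64(-0.167), np.float64(0.042)]
30 -1.878 [np.float64(-0.165), np.float64(0.049)]
31 -1.918 [np.float64(-0.163), np.float64(0.055)]
32 -1.958 [np.float64(-0.161), np.float64(0.062)]
33 -1.998 [np.float64(-0.158), np.float64(0.068)]
34 -2.038 [np.float64(-0.156), np.float64(0.075)]
35 -2.078 [np.float64(-0.152), np.float64(0.081)]
```

```bash
python3 -m crank '[{"fingers":-1,"translation":[-0.106,-0.137,0],"dr":[0,0,-0.333]},{"fingers":-1,"translation":[-0.111,-0.132,0],"dr":[0,0,-0.333]}]' >/dev/null; python3 m.py
python3 -m crank '[{"fingers":-1,"translation":[-0.116,-0.128,0],"dr":[0,0,-0.333]},{"fingers":-1,"translation":[-0.121,-0.123,0],"dr":[0,0,-0.333]}]' ; python3 m.py
```

```text
az -0.7137 yaw-pi -0.7209 r 0.1284  Mz 1.47  Tz 0.91  F [ 0.2  5.5 -3.4] 11.3667
clock: 11.53
eef_pos: [0.7065, -0.0288, 0.1314]
tool_rot: [3.141, -0.001, 2.341]
wrist_force: [0.3, 5.0, -4.4]
opening: 0.285
finger_force: 109.8
az -0.7934 yaw-pi -0.8005 r 0.1284  Mz 1.50  Tz 1.02  F [ 0.3  5.  -4.4] 11.5333
```

```bash
python3 -m crank '[{"fingers":-1,"translation":[-0.126,-0.118,0],"dr":[0,0,-0.333]},{"fingers":-1,"translation":[-0.131,-0.113,0],"dr":[0,0,-0.333]}]' >/dev/null; python3 m.py
python3 -m crank '[{"fingers":-1,"translation":[-0.135,-0.108,0],"dr":[0,0,-0.333]},{"fingers":-1,"translation":[-0.139,-0.102,0],"dr":[0,0,-0.333]}]' >/dev/null ; python3 m.py
python3 -m crank '[{"fingers":-1,"translation":[-0.143,-0.096,0],"dr":[0,0,-0.333]},{"fingers":-1,"translation":[-0.147,-0.091,0],"dr":[0,0,-0.333]}]'  ; python3 m.py
```

```text
az -0.8738 yaw-pi -0.8804 r 0.1284  Mz 1.52  Tz 1.06  F [ 0.9  4.5 -4.4] 11.7
az -0.9539 yaw-pi -0.9603 r 0.1285  Mz 1.54  Tz 1.12  F [ 0.9  4.3 -6. ] 11.8667
clock: 12.03
eef_pos: [0.6822, -0.0478, 0.1315]
tool_rot: [3.141, -0.001, 2.101]
wrist_force: [1.9, 4.2, -4.8]
opening: 0.283
finger_force: 109.7
az -1.0343 yaw-pi -1.0402 r 0.1285  Mz 1.57  Tz 1.08  F [ 1.9  4.2 -4.8] 12.0333
```

```bash
python3 -m crank '[{"fingers":-1,"translation":[-0.15,-0.085,0],"dr":[0,0,-0.333]},{"fingers":-1,"translation":[-0.154,-0.079,0],"dr":[0,0,-0.333]}]' >/dev/null; python3 m.py
python3 -m crank '[{"fingers":-1,"translation":[-0.157,-0.072,0],"dr":[0,0,-0.333]},{"fingers":-1,"translation":[-0.159,-0.066,0],"dr":[0,0,-0.333]}]' >/dev/null ; python3 m.py
```

```text
az -1.1145 yaw-pi -1.1201 r 0.1286  Mz 1.66  Tz 1.19  F [ 1.8  4.4 -5. ] 12.2
az -1.1946 yaw-pi -1.1999 r 0.1286  Mz 1.69  Tz 1.23  F [ 2.5  3.4 -5.6] 12.3667
```

```bash
python3 -m crank '[{"fingers":-1,"translation":[-0.162,-0.06,0],"dr":[0,0,-0.333]}]' >/dev/null; python3 m.py
python3 -m crank '[{"fingers":-1,"translation":[-0.164,-0.053,0],"dr":[0,0,-0.333]}]' >/dev/null; python3 m.py
python3 -m crank '[{"fingers":-1,"translation":[-0.166,-0.046,0],"dr":[0,0,-0.333]}]' >/dev/null; python3 m.py
```

```text
az -1.2347 yaw-pi -1.2399 r 0.1287  Mz 1.75  Tz 1.29  F [ 2.7  3.1 -5.1] 12.45
az -1.2747 yaw-pi -1.2799 r 0.1288  Mz 1.76  Tz 1.32  F [ 2.6  3.2 -6. ] 12.5333
az -1.3147 yaw-pi -1.3198 r 0.1288  Mz 1.79  Tz 1.31  F [ 3.3  2.  -5.3] 12.6167
```

```bash
python3 -m crank '[{"fingers":-1,"translation":[-0.168,-0.04,0],"dr":[0,0,-0.333]}]' >/dev/null; python3 m.py
python3 -m crank '[{"fingers":-1,"translation":[-0.169,-0.033,0],"dr":[0,0,-0.333]}]' >/dev/null; python3 m.py
```

```text
az -1.3547 yaw-pi -1.3598 r 0.1288  Mz 1.87  Tz 1.34  F [ 3.7  2.5 -6.4] 12.7
az -1.3947 yaw-pi -1.3997 r 0.1288  Mz 1.83  Tz 1.31  F [ 3.7  1.8 -6.5] 12.7833
```

```bash
python3 -m crank '[{"fingers":-1,"translation":[-0.171,-0.026,0],"dr":[0,0,-0.333]}]' >/dev/null; python3 m.py
python3 -m crank '[{"fingers":-1,"translation":[-0.171,-0.019,0],"dr":[0,0,-0.333]}]' >/dev/null; python3 m.py
```

```text
az -1.4347 yaw-pi -1.4396 r 0.1289  Mz 1.82  Tz 1.34  F [ 3.6  1.2 -5.7] 12.8667
az -1.4745 yaw-pi -1.4797 r 0.1290  Mz 1.82  Tz 1.38  F [ 3.4  0.6 -6.6] 12.95
```

```bash
python3 -m crank '[{"fingers":-1,"translation":[0,0,0],"dr":[0,0,0]}]' >/dev/null; python3 m.py
python3 -m crank '[{"fingers":-1,"translation":[0.128,0.016,0],"dr":[0,0,0.25]}]' >/dev/null; python3 m.py
python3 -m crank '[{"fingers":-1,"translation":[0,0,0],"dr":[0,0,0]}]' >/dev/null; python3 m.py
```

```text
az -1.4798 yaw-pi -1.4804 r 0.1289  Mz 1.09  Tz 0.84  F [ 1.8  1.  -5.2] 13.0333
az -1.4520 yaw-pi -1.4482 r 0.1290  Mz -0.11  Tz 0.11  F [-1.8  0.2 -3.3] 13.1167
az -1.4441 yaw-pi -1.4454 r 0.1292  Mz 0.11  Tz 0.43  F [-2.6  0.9 -3.3] 13.2
```

```bash
python3 -m crank '[{"fingers":-1,"translation":[-0.128,-0.016,0],"dr":[0,0,-0.25]},{"fingers":-1,"translation":[-0.172,-0.013,0],"dr":[0,0,-0.333]}]' >/dev/null; python3 m.py
python3 -m crank '[{"fingers":-1,"translation":[-0.172,-0.006,0],"dr":[0,0,-0.333]}]' >/dev/null; python3 m.py
python3 -m crank '[{"fingers":-1,"translation":[-0.173,0.001,0],"dr":[0,0,-0.333]}]' >/dev/null; python3 m.py
```

```text
az -1.5131 yaw-pi -1.5205 r 0.1291  Mz 1.97  Tz 1.42  F [ 4.1  3.4 -3.6] 13.3667
az -1.5544 yaw-pi -1.5614 r 0.1291  Mz 1.96  Tz 1.35  F [ 4.7  3.4 -4.7] 13.45
az -1.5944 yaw-pi -1.6015 r 0.1291  Mz 1.67  Tz 1.07  F [ 4.6  2.3 -5.3] 13.5333
```

```bash
python3 -m crank '[{"fingers":-1,"translation":[-0.172,0.008,0],"dr":[0,0,-0.333]}]' >/dev/null; python3 m.py
```

```text
az -1.6338 yaw-pi -1.6419 r 0.1291  Mz 1.41  Tz 0.68  F [ 5.9  2.8 -4.7] 13.6167
```

```bash
python3 -m crank '[{"fingers":-1,"translation":[-0.129,0.011,0],"dr":[0,0,-0.25]}]' >/dev/null; python3 m.py; python3 -m crank '[{"fingers":-1,"translation":[0,0,0],"dr":[0,0,0]}]' >/dev/null; python3 m.py;  python3 -m crank '[{"fingers":-1,"translation":[0,0,0],"dr":[0,0,0]}]' >/dev/null; python3 m.py
```

```text
az -1.6644 yaw-pi -1.6725 r 0.1291  Mz 1.03  Tz 0.37  F [ 5.5  3.6 -5.8] 13.7
az -1.6656 yaw-pi -1.6724 r 0.1291  Mz 0.98  Tz 0.24  F [ 5.9  1.7 -6. ] 13.7833
az -1.6627 yaw-pi -1.6700 r 0.1291  Mz 1.10  Tz 0.38  F [ 5.8  2.3 -4.8] 13.8667
```

```bash
python3 -m crank '[{"fingers":-1,"translation":[0.129,-0.011,0],"dr":[0,0,0.25]},{"fingers":-1,"translation":[0.129,-0.006,0],"dr":[0,0,0.25]}]' >/dev/null; python3 m.py
python3 -m crank '[{"fingers":-1,"translation":[0.129,-0.003,0],"dr":[0,0,0.25]}]' >/dev/null; python3 m.py
python3 -m crank '[{"fingers":-1,"translation":[0.043,0,0],"dr":[0,0,0.083]},{"fingers":-1,"translation":[0,0,0],"dr":[0,0,0]}]' >/dev/null; python3 m.py
```

```text
az -1.6011 yaw-pi -1.6070 r 0.1291  Mz 1.60  Tz 0.95  F [ 5.1  1.9 -5.7] 14.0333
az -1.5711 yaw-pi -1.5763 r 0.1291  Mz 1.82  Tz 1.25  F [ 4.5  3.2 -5.4] 14.1167
az -1.5618 yaw-pi -1.5667 r 0.1291  Mz 1.88  Tz 1.34  F [ 4.2  3.  -4.7] 14.2833
```

```bash
python3 -m crank '[{"fingers":-1,"translation":[0.065,0.001,0],"dr":[0,0,0.125]},{"fingers":-1,"translation":[0,0,0],"dr":[0,0,0]}]' >/dev/null; python3 m.py
python3 -m crank '[{"fingers":-1,"translation":[0.043,0.001,0],"dr":[0,0,0.083]},{"fingers":-1,"translation":[0,0,0],"dr":[0,0,0]}]' >/dev/null; python3 m.py
```

```text
az -1.5535 yaw-pi -1.5531 r 0.1292  Mz 0.86  Tz 0.80  F [ 0.4  4.4 -4.1] 14.45
az -1.5467 yaw-pi -1.5442 r 0.1293  Mz 0.13  Tz 0.48  F [-2.8  4.6 -2.8] 14.6167
```

```bash
python3 -m crank '[{"fingers":-1,"translation":[-0.01,0.03,0],"dr":[0,0,0.083]},{"fingers":-1,"translation":[0,0,0],"dr":[0,0,0]}]' >/dev/null; python3 m.py
python3 -m crank '[{"fingers":-1,"translation":[0.02,0.02,0],"dr":[0,0,0.1]},{"fingers":-1,"translation":[0,0,0],"dr":[0,0,0]}]' ; python3 m.py
```

```text
az -1.5448 yaw-pi -1.5351 r 0.1290  Mz 0.03  Tz -0.11  F [ 1.1  1.  -3.5] 14.7833
clock: 14.95
eef_pos: [0.6208, -0.0659, 0.1317]
tool_rot: [3.14, 0.001, 1.619]
wrist_force: [2.4, -2.6, -3.0]
opening: 0.286
finger_force: 109.6
az -1.5373 yaw-pi -1.5227 r 0.1287  Mz 0.05  Tz -0.24  F [ 2.4 -2.6 -3. ] 14.95
```

```bash
python3 -m crank '[{"fingers":-1,"translation":[0.07,-0.02,0.01],"dr":[0,0,0.04]},{"fingers":-1,"translation":[0,0,0],"dr":[0,0,0]}]' >/dev/null; python3 m.py
python3 -m crank '[{"fingers":-1,"translation":[0.065,0,0.02],"dr":[0,0,0.12]},{"fingers":-1,"translation":[0,0,0],"dr":[0,0,0]}]' ; python3 m.py
```

```text
az -1.5259 yaw-pi -1.5176 r 0.1289  Mz -0.12  Tz -0.02  F [-0.7 -0.4 -3.5] 15.1167
clock: 15.28
eef_pos: [0.6244, -0.0658, 0.1322]
tool_rot: [-3.141, 0.0, 1.64]
wrist_force: [0.4, -0.2, -6.9]
opening: 0.286
finger_force: 109.2
az -1.5093 yaw-pi -1.5021 r 0.1287  Mz 0.04  Tz -0.01  F [ 0.4 -0.2 -6.9] 15.2833
```

```bash
python3 -m crank '[{"fingers":-1,"translation":[0,0,0.05],"dr":[0,0,0]},{"fingers":-1,"translation":[0,0,0.06],"dr":[0,0,0]}]' >/dev/null; python3 m.py
python3 -m crank '[{"fingers":-1,"translation":[0,0,0.06],"dr":[0,0,0]},{"fingers":-1,"translation":[0,0,0.06],"dr":[0,0,0]}]'>/dev/null ; python3 m.py
python3 -m crank '[{"fingers":-1,"translation":[0,0,0.08],"dr":[0,0,0]},{"fingers":-1,"translation":[0,0,0.08],"dr":[0,0,0]}]' ; python3 m.py
```

```text
az -1.5123 yaw-pi -1.5035 r 0.1287  Mz -0.04  Tz 0.01  F [-0.5  0.8 -7. ] 15.45
az -1.5105 yaw-pi -1.5035 r 0.1287  Mz 0.09  Tz 0.03  F [ 0.5  0.4 -7.2] 15.6167
clock: 15.78
eef_pos: [0.6243, -0.0658, 0.1442]
tool_rot: [-3.142, 0.0, 1.638]
wrist_force: [-0.5, 0.1, -6.8]
opening: 0.281
finger_force: 109.2
az -1.5104 yaw-pi -1.5036 r 0.1287  Mz -0.06  Tz 0.01  F [-0.5  0.1 -6.8] 15.7833
```

```bash
python3 -m crank '[{"fingers":-1,"translation":[0,0,0.9],"dr":[0,0,0]},{"fingers":-1,"translation":[0,0,0.93],"dr":[0,0,-0.4]},{"fingers":-1,"translation":[-0.257,-0.685,0],"dr":[0,0,-0.9]},{"fingers":-1,"translation":[-0.257,-0.685,0],"dr":[0,0,-0.93]},{"fingers":-1,"translation":[-0.257,-0.685,0],"dr":[0,0,-0.93]},{"fingers":-1,"translation":[-0.257,-0.685,0],"dr":[0,0,-0.93]},{"fingers":-1,"translation":[-0.257,-0.685,0],"dr":[0,0,-0.93]},{"fingers":-1,"translation":[-0.257,-0.685,0],"dr":[0,0,-0.93]},{"fingers":-1,"translation":[-0.257,-0.685,0],"dr":[0,0,-0.93]},{"fingers":-1,"translation":[-0.257,-0.685,0],"dr":[0,0,-0.93]},{"fingers":-1,"translation":[-0.257,-0.685,0],"dr":[0,0,-0.93]},{"fingers":-1,"translation":[-0.257,-0.685,0],"dr":[0,0,-0.93]},{"fingers":-1,"translation":[-0.257,-0.685,0],"dr":[0,0,-0.93]},{"fingers":-1,"translation":[-0.257,-0.685,0],"dr":[0,0,-0.93]},{"fingers":-1,"translation":[-0.257,-0.685,0],"dr":[0,0,-0.93]},{"fingers":-1,"translation":[-0.257,-0.685,0],"dr":[0,0,-0.59]},{"fingers":-1,"translation":[0,0,0],"dr":[0,0,0]},{"fingers":-1,"translation":[0,0,0],"dr":[0,0,0]},{"fingers":-1,"translation":[0,0,0],"dr":[0,0,0]}]'
python3 - <<'E'
from h import *
grab('wrist','w6'); wrench('w6')
o=manip.get_obs(); e=o['eef_pos'][:2]; im,d,c=load('w6'); X=cloud(c,d)
y=o['tool_rot'][2]; t=np.array([np.cos(y),np.sin(y)]); n=np.array([-t[1],t[0]]); D=X[...,:2]-e; s=D@t; l=D@n
k=(abs(l)>.0108)&(abs(l)<.016)&(X[...,2]>.2)&(s>.07)&(s<.12); print('step',np.percentile(s[k],[1,3]))
E
```

```text
clock: 17.37
eef_pos: [0.5166, -0.353, 0.1989]
tool_rot: [-3.141, -0.0, 0.073]
wrist_force: [-0.3, 1.1, -6.8]
opening: 0.283
finger_force: 110.1
tcp [ 0.51682289 -0.35265238  0.19886425] [-3.14084254e+00 -2.53005848e-04  7.37442497e-02] F [ 0.67500359  0.71176953 -6.96453576] [0.01648115 0.17198416 0.01180941]
[[ 0.06   -0.0009  0.0281]
 [ 0.07   -0.0007  0.028 ]
 [ 0.08   -0.0007  0.0281]
 [ 0.09   -0.0008  0.0281]
 [ 0.1    -0.0008  0.0315]]
lat slope [ 0.00189142 -0.00092052] z slope [0.06967108 0.02319347]
disc 6579 ((0.09597829729318619, -0.0005287098465487361), 0.01886027492582798) 0.029921318400613406
step [0.09467537 0.09490448]
```

```bash
python3 -m crank '[{"fingers":-1,"translation":[-0.04,-0.03,-0.9],"dr":[0,0,-0.01]},{"fingers":-1,"translation":[0,0,-0.9],"dr":[0,0,0]},{"fingers":-1,"translation":[0,0,-0.9],"dr":[0,0,0]},{"fingers":-1,"translation":[0,0,-0.9],"dr":[0,0,0]},{"fingers":-1,"translation":[0,0,-0.7],"dr":[0,0,0]},{"fingers":-1,"translation":[0,0,-0.3],"dr":[0,0,0]},{"fingers":-1,"translation":[0,0,0],"dr":[0,0,0]}]'
python3 -m crank '[{"fingers":-1,"translation":[0,0,-0.15],"dr":[0,0,0]},{"fingers":-1,"translation":[0,0,-0.15],"dr":[0,0,0]},{"fingers":-1,"translation":[0,0,0],"dr":[0,0,0]}]'
```

```text
clock: 18.0
eef_pos: [0.5148, -0.3532, 0.0593]
tool_rot: [-3.14, 0.002, 0.072]
wrist_force: [-0.9, -0.0, -6.4]
opening: 0.287
finger_force: 110.0
clock: 18.25
eef_pos: [0.5156, -0.3543, 0.0522]
tool_rot: [3.141, -0.001, 0.071]
wrist_force: [0.8, 0.4, -6.5]
opening: 0.287
finger_force: 110.1
```

```bash
python3 -m crank '[{"fingers":-1,"translation":[0,0,-0.1],"dr":[0,0,0]},{"fingers":-1,"translation":[0,0,-0.1],"dr":[0,0,0]},{"fingers":-1,"translation":[0,0,0],"dr":[0,0,0]}]'
python3 -m crank '[{"fingers":-1,"translation":[0,0,-0.06],"dr":[0,0,0]},{"fingers":-1,"translation":[0,0,0],"dr":[0,0,0]}]'
python3 -m crank '[{"fingers":-1,"translation":[0,0,-0.05],"dr":[0,0,0]},{"fingers":-1,"translation":[0,0,0],"dr":[0,0,0]}]'
```

```text
clock: 18.5
eef_pos: [0.5152, -0.3543, 0.0456]
tool_rot: [-3.141, 0.0, 0.071]
wrist_force: [-0.8, -0.4, -6.6]
opening: 0.282
finger_force: 110.1
clock: 18.67
eef_pos: [0.5151, -0.3543, 0.0439]
tool_rot: [-3.141, 0.0, 0.071]
wrist_force: [-0.2, -0.4, -7.2]
opening: 0.284
finger_force: 110.1
clock: 18.83
eef_pos: [0.5153, -0.3546, 0.0428]
tool_rot: [3.141, -0.0, 0.071]
wrist_force: [-0.5, 1.3, -2.8]
opening: 0.283
finger_force: 111.1
```

```bash
python3 -m crank '[{"fingers":-1,"translation":[0,0,-0.02],"dr":[0,0,0]},{"fingers":-1,"translation":[0,0,0],"dr":[0,0,0]}]'
python3 -m crank '[{"fingers":0,"translation":[0,0,0],"dr":[0,0,0]},{"fingers":0.5,"translation":[0,0,0],"dr":[0,0,0]},{"fingers":1,"translation":[0,0,0],"dr":[0,0,0]},{"fingers":1,"translation":[0,0,0],"dr":[0,0,0]},{"fingers":1,"translation":[0,0,0],"dr":[0,0,0]},{"fingers":1,"translation":[0,0,0],"dr":[0,0,0]},{"fingers":1,"translation":[0,0,0],"dr":[0,0,0]},{"fingers":1,"translation":[0,0,0.3],"dr":[0,0,0]},{"fingers":1,"translation":[0,0,0.8],"dr":[0,0,0]},{"fingers":1,"translation":[0,0,0.9],"dr":[0,0,0]},{"fingers":1,"translation":[0,0,0.9],"dr":[0,0,0]},{"fingers":1,"translation":[0,0,0.9],"dr":[0,0,0]},{"fingers":1,"translation":[0,0,0.9],"dr":[0,0,0]},{"fingers":1,"translation":[0,0,0],"dr":[0,0,0]},{"fingers":1,"translation":[0,0,0],"dr":[0,0,0]}]'
python3 - <<'E'
from h import *
im,d,c=grab('wrist','w7'); X=cloud(c,d)
t=np.array([np.cos(.0715),np.sin(.0715)]); n=np.array([-t[1],t[0]]); D=X[...,:2]-[.5066,-.3544]; s=D@t; l=D@n; z=X[...,2]
for a in(-.08,-.05,0,.04,.085,.095,.11): 
    k=(abs(s-a)<.004)&(abs(l)<.02)&(z>.056)&(z<.09); q=l[k]; print(a,((np.percentile(q,2)+np.percentile(q,98))/2).round(4),np.percentile(z[k],80).round(4))
E
```

```text
clock: 19.0
eef_pos: [0.5153, -0.3546, 0.0427]
tool_rot: [3.142, -0.001, 0.071]
wrist_force: [-3.7, 2.9, 7.1]
opening: 0.285
finger_force: 112.3
clock: 20.25
eef_pos: [0.5157, -0.3547, 0.1848]
tool_rot: [3.14, -0.002, 0.071]
wrist_force: [0.2, -0.3, -0.4]
opening: 0.998
finger_force: 0.0
-0.08 -0.0017 0.0739
-0.05 -0.0012 0.0736
0 -0.0012 0.0739
0.04 -0.0013 0.0711
0.085 -0.0014 0.0708
0.095 -0.001 0.0709
0.11 -0.0011 0.0744
```

View pics/w7.png

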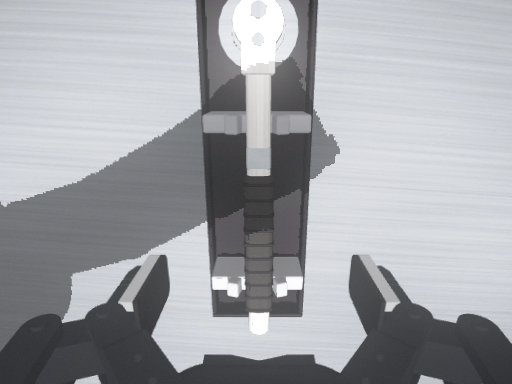

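The wrench lies in both saddles just as before: socket at (258,25), tube straight along column 258, gripper clear.

```bash
python3 -c "
from bench import manip
print(manip.finish_job())"
```

```text
the job is handed in; nothing more can be done
None
```

The job is handed in at about 20 s of 72 s: the nut turned about 0.87 rad further until the hinge broke over (estimated 0.11–0.13 rad open), the handle was eased straight, and the wrench lies back in both saddles about 1 mm from where it was; the judge's verdict was not shown.

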